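# Unfold the stove stand

### The arm

A 7-joint arm with a two-finger parallel gripper is mounted at the origin on the work surface. World frame = base frame: x ahead of the robot, y to its left, z up, the work surface at z = 0. Lengths are in m, angles in rad, forces in N, time in s.
With the tool pointing down it reaches from about 0.4 to 0.85 m from the base axis. Payload 10.4 kg.
Tool frame: the origin (TCP) lies on the mounting face of the last link; the fingertips stand r.tips_ahead ahead of it and the grasp point (between the pads) lies 164 mm ahead of it (r.tips_ahead is the distance from the TCP to the fingertips, in m); z points along the fingers, y is the line along which they close (so a half turn about z gives the same grasp; the last joint's range is limited). The gripper opens to 87 mm and grips with 3 to 60 N. Pads are 19 mm wide; open, the fingers measure 117 mm over their backs; the gripper's body (75 mm by 190 mm) begins 51 mm behind the grasp point.
Start: joints at [-1.347, 0.332, -0.065, 1.46, 0.022, 1.35, -0.088], TCP at [0.153, 0.606, 0.405] pointing down, gripper open.
Joint ranges: [-2.6, 2.6], [-0.5, 2.12], [-1.47, 1.34], [0.16, 2.42], [-1.27, 4.41], [0.06, 2.06], [-2.6, 2.6]. Speed limits (rad/s): [2.22, 2.22, 2.79, 2.79, 3.14, 3.14, 3.14].

### API

Orientations are given as a unit quaternion [x, y, z, w].
In Python, from bench import telemetry, imaging, job, r gives the robot as it stands.
- The arm moves only by the tool move_arm, never from a script. Its argument "steps" is a list of rows, each an object of numbers: "dx", "dy", "dz": the shift along the tool's x, y, z in cm; "spin": the turn about the tool's z in rad. In form: [{"dx": .., "dy": .., "dz": .., "spin": ..}, ...]. A call has 1 to 12 rows; each row shifts and turns the commanded pose from where the row before left it, along the tool's axes as they then stand; what a row does not reach is not made up. A row lasts 1/10 s, in which the tool goes at most 50 mm and 8.59 degrees, less where a joint would pass 70% of its speed; a pose out of reach is approached as far as the arm can. A call with a gripper value outside its range is refused whole. "claw" is the finger opening in cm, from 0 to 8.7, set as the call begins (left out, the last holds). The fingers move at their own pace and stop on an object; "squeeze" is the grip in N (left out, the last holds). Time passes only in rows, so rows that do not move let the fingers close. It gives the time, the measured TCP pose, the force, the opening and the grip force at its end, in the units of the state.
- telemetry.read_state(): the state, without advancing time (a new reading comes with each control period).
- imaging.camera(name): name is "scene" or "side" or "wrist"; returns a dict with "img" (480x640x3 uint8, red, green, blue), "camera_matrix" (3x3 intrinsics, pixels), "R" (3x3) and "t" (3): a world point X has camera coordinates R X + t. Camera axes: x right, y down, z forward; pixel columns grow to the right and rows downward; lengths in m; the calibration is good to about 2 mm. A picture is of the moment at which its call begins. There is no depth.
- job.close_job(): hands the job in; it is judged then, once.
The state is a dict: "time": time; "joint_positions": joint angles; "joint_vel": joint speeds; "joint_torque": joint torques, N m; "ee_pos": TCP position; "eef_rot": TCP orientation; "ft_force": force on the tool from outside, world axes, zero at the start; "torque": the same for the moment, N m; "width": finger opening in m; "grip_force": force on a finger pad.
Only numpy, scipy, OpenCV 4.12 (cv2) and the standard library are available. Lean on these libraries where they do the work, as an engineer would, in place of code of your own. Each camera call takes 0.05 s, during which the arm holds its last target. There are 200 camera calls.

### The job

Unfold the stove stand on the bench: with shut fingertips push its hinged leaf by the upright red flange, up and over the brass-hinged spine, and press it down until it lies flat and level on the other side, the flange now being its leg. Only push and press: never take the leaf between the fingers, lift or shove the stand, or let the leaf slam, and leave the other things on the bench where they stand. Finish with the hand clear.

Things in the scene. Friction and masses are not known exactly. Their poses are not given: they have to be found in the camera images.
- stand: loose folding stove stand, 2 kg, on four rubber feet; resists pushes up to about 10 N. Origin on the bench under the middle of the spine (hinge line). x axis along the spine; +y points to the dark deck: 150 mm along x, y = 5 to 133 mm, top 72 mm above the bench. The leaf must come to lie on the free side, y = -120 to 0 mm, where the bench is empty.
- spine (a point): middle of the hinge axis, 72 mm above the bench, level with the deck top
- leaf (a joint): leaf angle, rad: 0 folded on the deck, 1.57 upright, 3.14 flat on the other side (end stop). Starts 0 to 0.25. Stiff hinge (0.2 N m friction): stays where left. Aluminium plate 146 mm along the spine, 120 mm out from it, 4 mm thick, 0.16 kg; at its free edge a red flange at right angles, 71 mm high, 4 mm thick, full width: points up when folded, down when unfolded.
- flange (a point): on the outer face of the red flange (the face away from the spine when folded), mid-width, 50 mm from the plate's hinge-side plane and 120 mm out from the spine; it moves with the leaf; axes as the stand's when folded. Pushing square on this face turns the leaf open at any angle, with about 7 N here.
- underside (a point): on the plain face of the leaf (down when folded, up when unfolded, in the plane of the hinge axis), mid-width, 100 mm from the spine; pressing this face opens the leaf once it is past upright
- percolator: bystander: stainless steel percolator, 110 mm across, 187 mm high, origin at the centre of its foot; leave it alone
- measuring_cup: bystander: glass measuring cup, 84 mm across, 100 mm high, origin at the centre of its foot; leave it alone
- whisk: bystander: black nylon flat whisk lying along its x axis, 270 mm long, 18 mm high, origin on the bench near mid-length; leave it alone
- caddy: bystander: green plastic utensil caddy with utensils, 110 x 130 mm, 215 mm high with them, origin at the centre of its foot; leave it alone
- fuel_can: bystander: yellow can, 90 mm across, 95 mm high, origin at the centre of its foot; leave it alone
- mug: bystander: blue mug, 80 mm across, 85 mm high, origin at the centre of its foot; leave it alone
Not all that is in view belongs to the job. Leave any blue or brown look-alike of the stand alone.

How it is judged:
On the way, in this order (a step that is already met when the one before it is completed fails the run):
1. the leaf is pushed up to about upright (value of joint leaf between 1.2 and 2.4 rad), for 0.05 s.
2. the leaf lies flat on the other side of the spine (value of joint leaf above 3.06 rad), for 0.2 s.
At the end, for the whole second after the job is handed in: The leaf rests within 0.08 rad (about 5 degrees) of flat on the other side, the stand is upright, at rest and less than 40 mm from where it stood, and the bystanders are less than 25 mm from where they stood (value of joint leaf above 3.06 rad and velocity of joint leaf between -0.05 and 0.05 rad/s and distance of stand from where it was at the start of the episode below 0.04 m and angle between stand's own z axis and vertical below 0.05 rad and linear speed of stand below 0.02 m/s and distance of each of percolator, measuring_cup, whisk, caddy, fuel_can, mug from where it was at the start of the episode below 0.025 m); the robot touches nothing.
It fails at once if the stand is lifted or tipped (height (world z) of stand above 0.015 m or angle between stand's own z axis and vertical above 0.2 rad).
It fails at once if the stand is shoved 40 mm or more (distance of stand from where it was at the start of the episode above 0.04 m).
It fails at once if the leaf is slammed (faster than 5 rad/s) (velocity of joint leaf above 5 rad/s).
It fails at once if the leaf or its flange is taken between the fingers (x of the grasp point in the frame of flange between -0.073 and 0.073 m and ((y of the grasp point in the frame of flange between -0.006 and 0.002 m and z of the grasp point in the frame of flange between -0.05 and 0.021 m) or (y of the grasp point in the frame of flange between -0.12 and 0 m and z of the grasp point in the frame of flange between -0.052 and -0.044 m))).
It fails at once if a bystander is moved 25 mm or more (distance of any of percolator, measuring_cup, whisk, caddy, fuel_can, mug from where it was at the start of the episode above 0.025 m).
It also fails if it takes over 51 s, if anything falls off the work surface, if the arm or the gripper's body presses on something with over 40 N, if the wrist force passes 120 N, or if a joint passes its speed limit or range.

## Working session

There is one attempt and no reset: what is moved stays moved. The work goes in short steps, Python scripts to look and compute and a tool call to move; the robot and the scene stay as the last step left them, time stands still between calls to the robot, and variables do not carry over. Pictures are saved under pics/ and viewed, at most 12 in all, crops included, and the job is handed in when it is done.

Besides the shell and the picture viewer there is one more tool, called after "Request:" by a JSON object that holds its "name" and its "arguments", one argument or row to a line. move_arm: Moves the arm, as the interface text tells. Its arguments: {"type":"object","properties":{"steps":{"type":"array","items":{"type":"object","properties":{"dx":{"type":"number"},"dy":{"type":"number"},"dz":{"type":"number"},"spin":{"type":"number"}}}},"claw":{"type":"number"},"squeeze":{"type":"number"}},"required":["steps"]}

```bash
mkdir -p pics
python3 - <<'E'
from bench import telemetry, imaging, job, r
import cv2,pickle
s=telemetry.read_state();print({k:s[k] for k in("time","ee_pos","eef_rot","width","ft_force")},r.tips_ahead)
d={}
for n in("scene","side"):
    c=imaging.camera(n);d[n]=c;cv2.imwrite(f"pics/{n}0.png",c["img"][:,:,::-1]);print(n,c["camera_matrix"],c["R"],c["t"])
pickle.dump(d,open("cams.pkl","wb"))
E
```

```text
{'time': 0.0, 'ee_pos': array([0.15262164, 0.60594415, 0.40395192]), 'eef_rot': array([ 1.23064551e-01,  9.92398407e-01, -7.18084074e-04, -5.58805932e-05]), 'width': 0.08715209594370554, 'ft_force': array([ 0.38987156,  0.0552008 , -0.0246058 ])} 0.1822
scene [[618.91208581   0.         318.91783373]
 [  0.         618.91208581 236.29488747]
 [  0.           0.           1.        ]] [[-0.88116576  0.47280659  0.00091141]
 [ 0.35621889  0.6651473  -0.65626761]
 [-0.31089387 -0.57795588 -0.75452766]] [ 0.45492677 -0.11194475  1.91222304]
side [[438.74115315   0.         320.40656665]
 [  0.         438.74115315 243.45782413]
 [  0.           0.           1.        ]] [[ 0.9427482  -0.33320501 -0.01415095]
 [-0.26973558 -0.73684439 -0.61992182]
 [ 0.19613401  0.58824719 -0.78453597]] [-0.4744017   0.18273921  0.96371508]
```

View pics/scene0.png

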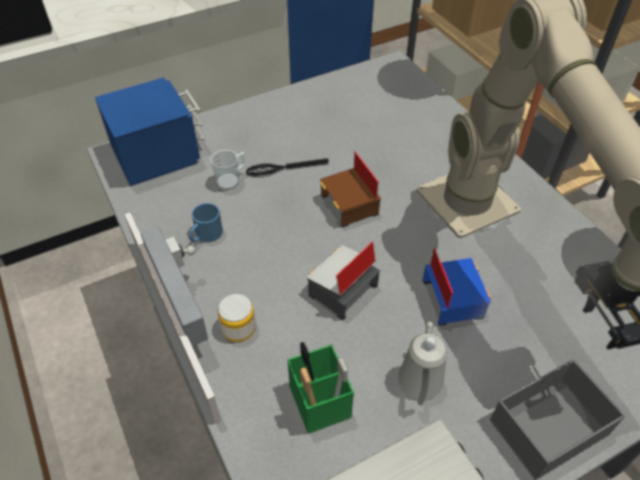

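View pics/side0.png

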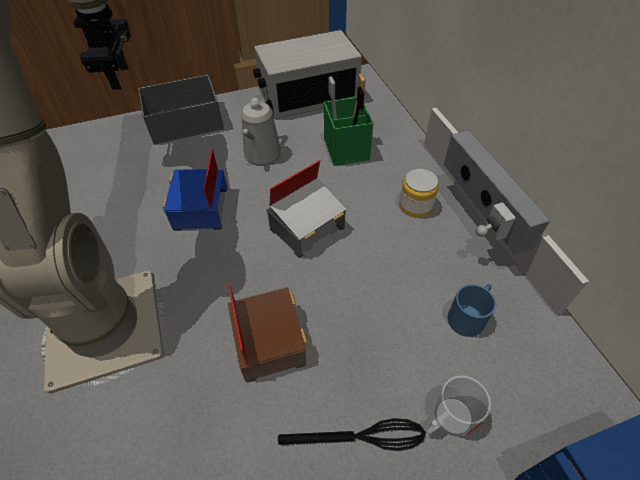

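The target is the dark stand with the aluminium leaf: scene about (343,280), side about (305,210). I'll zoom in on it in both views.

Run:
```python
import cv2,pickle,numpy as np
d=pickle.load(open("cams.pkl","rb"))
a=cv2.resize(d["scene"]["img"][235:325,295:395],None,fx=4,fy=4,interpolation=2)
b=cv2.resize(d["side"]["img"][155:260,255:355],None,fx=4,fy=4,interpolation=2)
o=np.zeros((420,800,3),np.uint8);o[:360,:400]=a;o[:,400:]=b
cv2.imwrite("pics/crop.png",o[:,:,::-1])
```

```text
(no output)
```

View pics/crop.png

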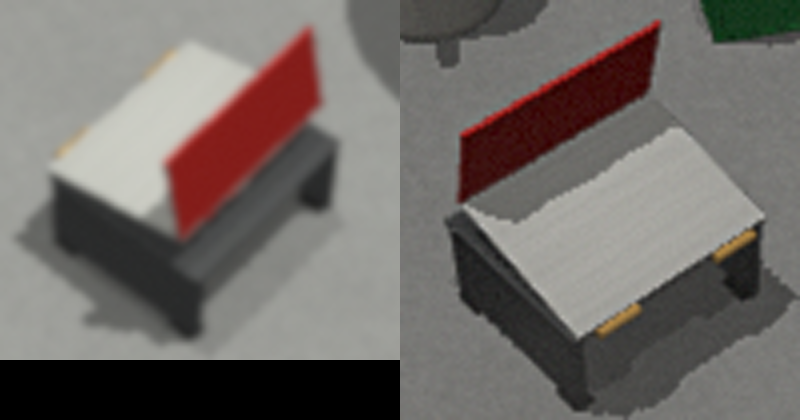

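```bash
cat > fit.py <<'E'
import pickle,numpy as np
from scipy.optimize import least_squares
d=pickle.load(open("cams.pkl","rb"))
def proj(n,X):
    c=d[n];p=(c["R"]@np.asarray(X).T).T+c["t"];p=p@c["camera_matrix"].T;return p[:,:2]/p[:,2:]
def leaf(X,a):  # folded coords (x,out,up) -> stand coords
    x,y,z=X;return [x,y*np.cos(a)-z*np.sin(a),72e-3+y*np.sin(a)+z*np.cos(a)]
def world(P,q):
    c,s=np.cos(q[2]),np.sin(q[2]);P=np.asarray(P);return np.c_[q[0]+c*P[:,0]-s*P[:,1],q[1]+s*P[:,0]+c*P[:,1],P[:,2]]
E
python3 - <<'E'
from fit import *
sc=[(307.5,277.5),(342.5,245.5),(336.3,275.5),(373,241.8),(340,294.5),(375.5,260.8),(346.3,303.8),(379.5,271.3)]
si=[(346.3,208.8),(298.8,239.5),(320,160.5),(270,188.3)]
best=None
for sg in(1,-1):
  def pts(q):
    h=.073*sg;a=q[3]
    L=[leaf(v,a) for v in[(h,0,.004),(-h,0,.004),(h,.118,.071),(-h,.118,.071),(h,.12,0.001),(-h,.12,0.001)]]
    return world(L+[(sg*.075,.133,.072),(-sg*.075,.133,.072)],q)
  f=lambda q:np.r_[(proj("scene",pts(q))-sc).ravel(),(proj("side",pts(q)[:4])-si).ravel()]
  for y0 in np.arange(-3,3,1.):
    s=least_squares(f,[.5,.4,y0,.1],loss="soft_l1")
    if best is None or s.cost<best[0]: best=(s.cost,s.x,sg,f(s.x))
print(best[:3]);print(best[3].round(1).reshape(-1,2))
q=best[1];np.save("q.npy",q)
def tri(u,v):
    A=[];b=[]
    for n,p in(("scene",u),("side",v)):
        c=d[n];P=c["camera_matrix"]@np.c_[c["R"],c["t"]]
        for i in(0,1):A.append(p[i]*P[2]-P[i])
    A=np.array(A);return np.linalg.lstsq(A[:,:3],-A[:,3],rcond=None)[0]
for i in range(4):print(tri(sc[i],si[i]).round(3))
def bench(n,u,z):
    c=d[n];D=c["R"].T@np.linalg.inv(c["camera_matrix"])@[*u,1];o=-c["R"].T@c["t"];return (o+D*(z-o[2])/D[2]).round(3)
for k,u,z in(("perc foot",(262,155),.01),("caddy",(348,155),.0),("can",(418,207),0),("bluestand",(195,190),.072)):print(k,bench("side",u,z))
print("perc top",bench("scene",(430,335),.187))
E
```

```text
(np.float64(8.757465265516515), array([0.52993871, 0.05456835, 0.35879918, 0.21305395]), 1)
[[-1.9 -1.4]
 [-1.2 -1.4]
 [-0.5 -0.2]
 [-0.3 -0.6]
 [ 0.3  0.8]
 [ 0.5  0.4]
 [-1.9  1.5]
 [ 1.  -1.2]
 [-0.3  0. ]
 [ 0.2 -0.2]
 [-1.3 -1.2]
 [-0.9 -0.7]]
[0.597 0.083 0.073]
[0.461 0.031 0.072]
[0.563 0.173 0.164]
[0.427 0.123 0.164]
perc foot [0.47  0.422 0.01 ]
caddy [ 0.712  0.345 -0.   ]
can [0.809 0.084 0.   ]
bluestand [0.262 0.277 0.072]
perc top [0.468 0.432 0.187]
```

Request:
{"name": "move_arm", "arguments": {
  "claw": 0,
  "squeeze": 20,
  "steps": [
    {"spin":0.138},
    {"spin":0.138},
    {"spin":0.138},
    {"spin":0.138},
    {"spin":0.138},
    {"spin":0.138},
    {"spin":0.137},
    {}
  ]
}}

```text
$.steps[0]: bad value
```

Request:
{"name": "move_arm", "arguments": {
  "steps": [
    {"dx":-4.4,"dy":1.45},
    {"dx":-4.4,"dy":1.45},
    {"dx":-4.4,"dy":1.45},
    {"dx":-4.4,"dy":1.45},
    {"dx":-4.4,"dy":1.45},
    {"dx":-4.4,"dy":1.45},
    {"dx":-4.4,"dy":1.45},
    {"dx":-4.4,"dy":1.45},
    {"dx":-4.4,"dy":1.45},
    {"dx":-4.4,"dy":1.45},
    {"dx":-4.4,"dy":1.45},
    {}
  ]
}}

```text
$.steps[0]: bad value
```

```bash
cat > st.py <<'E'
from fit import *
from bench import telemetry,imaging,r
from scipy.spatial.transform import Rotation as Ro
import cv2
q=np.load("q.npy")
def tip():
    s=telemetry.read_state();R=Ro.from_quat(s["eef_rot"]).as_matrix();p=s["ee_pos"]+R[:,2]*r.tips_ahead
    c,sn=np.cos(q[2]),np.sin(q[2]);v=p[:2]-q[:2]
    print("t",s["time"],"tip stand mm",(1e3*np.r_[c*v[0]+sn*v[1],-sn*v[0]+c*v[1],p[2]]).round(1),"tool y ang err",round(np.arctan2(R[1,1],R[0,1])-q[2],3),"F",s["ft_force"].round(1),"w",round(s["width"],4))
def pic(*names):
    o=[]
    for n in names:
        c=imaging.camera(n);d[n]=c
        if n=="wrist":o.append(cv2.resize(c["img"],(400,300)));continue
        u=proj(n,[[q[0],q[1],.09]])[0].astype(int);w=70
        o.append(cv2.resize(c["img"][u[1]-w:u[1]+w,u[0]-w:u[0]+w],(400,400),interpolation=2))
    h=max(i.shape[0] for i in o);o=[np.vstack([i,np.zeros((h-i.shape[0],400,3),np.uint8)]) for i in o]
    return np.hstack(o)[:,:,::-1]
E
python3 - <<'E'
from st import *
tip();cv2.imwrite("pics/a.png",pic("scene","side"))
E
```

```text
t 0.1 tip stand mm [-159.8  648.6  221.8] tool y ang err 0.965 F [ 0.   0.2 -0.7] w 0.0873
```

View pics/a.png

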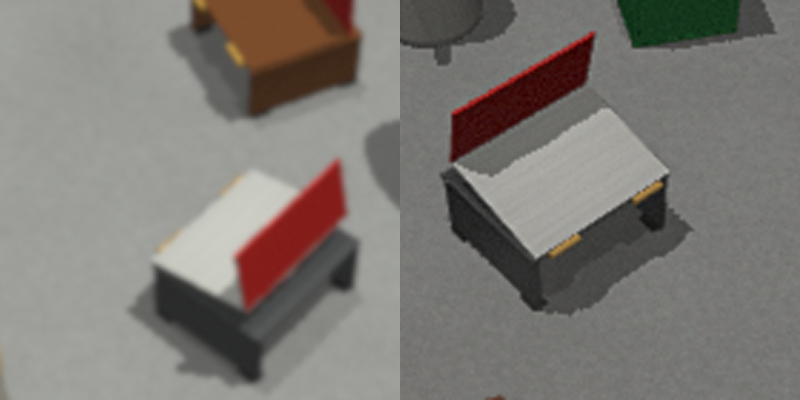

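The moves were refused because every row needs all four fields. The picture shows the stand unmoved, so I'll resend them in full.

Request:
{"name": "move_arm", "arguments": {
  "claw": 0,
  "squeeze": 20,
  "steps": [
    {"dx":0,"dy":0,"dz":0,"spin":0.138},
    {"dx":0,"dy":0,"dz":0,"spin":0.138},
    {"dx":0,"dy":0,"dz":0,"spin":0.138},
    {"dx":0,"dy":0,"dz":0,"spin":0.138},
    {"dx":0,"dy":0,"dz":0,"spin":0.138},
    {"dx":0,"dy":0,"dz":0,"spin":0.138},
    {"dx":0,"dy":0,"dz":0,"spin":0.137},
    {"dx":0,"dy":0,"dz":0,"spin":0}
  ]
}}

```text
time: 1.0
ee_pos: [0.1526, 0.6061, 0.4046]
eef_rot: [0.57, 0.821, -0.0, 0.0]
ft_force: [0.1, -0.4, 1.0]
width: 0.0312
grip_force: 0.0
```

```bash
python3 -c "
from st import *
tip()"
```

```text
t 1.0 tip stand mm [-159.7  648.8  222.4] tool y ang err -0.002 F [ 0.1 -0.4  1. ] w 0.0312
```

Request:
{"name": "move_arm", "arguments": {
  "steps": [
    {"dx":-4.4,"dy":1.45,"dz":0,"spin":0},
    {"dx":-4.4,"dy":1.45,"dz":0,"spin":0},
    {"dx":-4.4,"dy":1.45,"dz":0,"spin":0},
    {"dx":-4.4,"dy":1.45,"dz":0,"spin":0},
    {"dx":-4.4,"dy":1.45,"dz":0,"spin":0},
    {"dx":-4.4,"dy":1.45,"dz":0,"spin":0},
    {"dx":-4.4,"dy":1.45,"dz":0,"spin":0},
    {"dx":-4.4,"dy":1.45,"dz":0,"spin":0},
    {"dx":-4.4,"dy":1.45,"dz":0,"spin":0},
    {"dx":-4.4,"dy":1.45,"dz":0,"spin":0},
    {"dx":-4.4,"dy":1.45,"dz":0,"spin":0},
    {"dx":0,"dy":0,"dz":0,"spin":0}
  ]
}}

```text
time: 2.2
ee_pos: [0.4752, 0.203, 0.4051]
eef_rot: [0.571, 0.821, -0.0, 0.001]
ft_force: [-0.8, -0.4, 1.1]
width: 0.0004
grip_force: 0.0
```

Run:
```python
from st import *
tip();cv2.imwrite("pics/b.png",pic("scene","side"))
# planned tip-corner path: contact on flange at height h, outer face 0.12
for a in np.arange(.2,2.3,.15):
    h=.057;print(round(a,2),np.round(1e3*np.array(leaf((0,.12,h),a)[1:])),end=' | ')
```

```text
t 2.2 tip stand mm [  1.1 157.8 222.9] tool y ang err -0.004 F [-0.8 -0.4  1.1] w 0.0004
0.2 [106. 152.] | 0.35 [ 93. 167.] | 0.5 [ 78. 180.] | 0.65 [ 61. 190.] | 0.8 [ 43. 198.] | 0.95 [ 23. 203.] | 1.1 [  4. 205.] | 1.25 [-16. 204.] | 1.4 [-36. 200.] | 1.55 [-54. 193.] | 1.7 [-72. 184.] | 1.85 [-88. 172.] | 2.0 [-102.  157.] | 2.15 [-113.  141.] |
```

View pics/b.png

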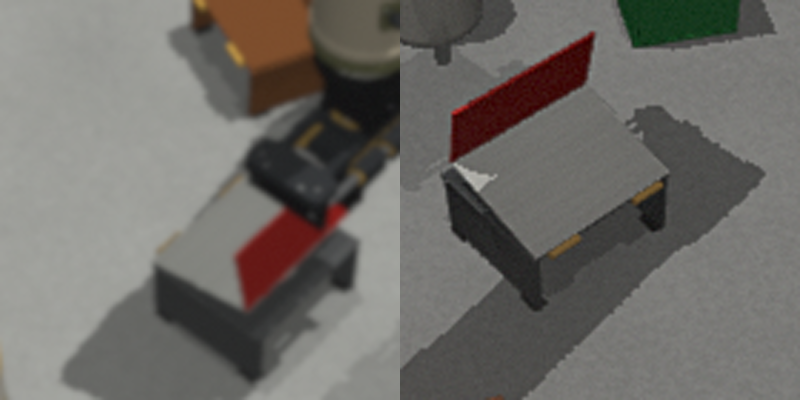

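Request:
{"name": "move_arm", "arguments": {
  "steps": [
    {"dx":0,"dy":0,"dz":3.5,"spin":0},
    {"dx":0,"dy":0,"dz":3.6,"spin":0},
    {"dx":-1.5,"dy":0,"dz":0,"spin":0},
    {"dx":-1.0,"dy":0,"dz":0,"spin":0},
    {"dx":-0.5,"dy":0,"dz":0,"spin":0},
    {"dx":-0.5,"dy":0,"dz":0,"spin":0},
    {"dx":-0.5,"dy":0,"dz":0,"spin":0},
    {"dx":-0.3,"dy":0,"dz":-0.1,"spin":0},
    {"dx":-0.3,"dy":0,"dz":-0.2,"spin":0},
    {"dx":0,"dy":0,"dz":0,"spin":0}
  ]
}}

```text
time: 3.3
ee_pos: [0.4884, 0.1656, 0.3372]
eef_rot: [0.57, 0.822, 0.0, 0.0]
ft_force: [0.2, 0.5, 0.1]
width: 0.0004
grip_force: 0.0
```

Run:
```python
from st import *
tip();cv2.imwrite("pics/c.png",pic("scene","side"))
```

```text
t 3.3 tip stand mm [  0.3 118.6 155. ] tool y ang err -0.0 F [0.2 0.5 0.1] w 0.0004
```

View pics/c.png

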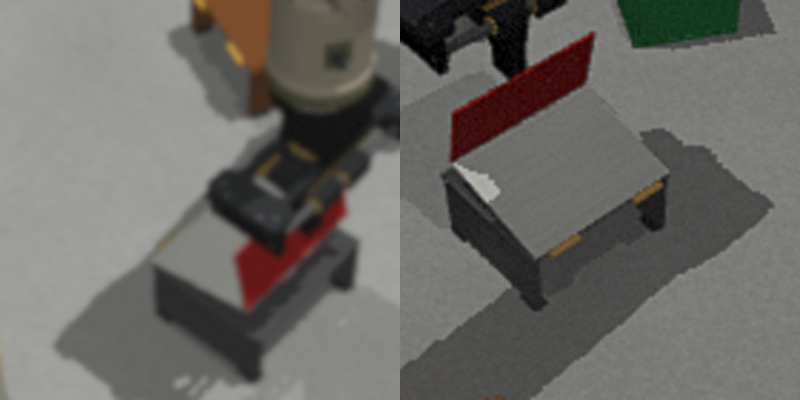

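Request:
{"name": "move_arm", "arguments": {
  "steps": [
    {"dx":-0.4,"dy":0,"dz":0,"spin":0},
    {"dx":-0.4,"dy":0,"dz":-0.2,"spin":0},
    {"dx":-0.4,"dy":0,"dz":-0.3,"spin":0},
    {"dx":-0.4,"dy":0,"dz":-0.4,"spin":0},
    {"dx":0,"dy":0,"dz":0,"spin":0}
  ]
}}

```text
time: 3.9
ee_pos: [0.4936, 0.1516, 0.3467]
eef_rot: [0.569, 0.822, 0.001, -0.001]
ft_force: [-4.9, 4.3, 7.3]
width: 0.0004
grip_force: 3.9
```

Run:
```python
from st import *
tip()
```

```text
t 3.9 tip stand mm [1.000e-01 1.041e+02 1.645e+02] tool y ang err 0.001 F [-4.9  4.3  7.3] w 0.0004
```

Request:
{"name": "move_arm", "arguments": {
  "steps": [
    {"dx":-0.2,"dy":0,"dz":-0.5,"spin":0},
    {"dx":-0.3,"dy":0,"dz":-0.4,"spin":0},
    {"dx":-0.4,"dy":0,"dz":-0.3,"spin":0},
    {"dx":0,"dy":0,"dz":0,"spin":0}
  ]
}}

```text
time: 4.3
ee_pos: [0.4972, 0.142, 0.3585]
eef_rot: [0.57, 0.822, 0.0, -0.0]
ft_force: [-2.9, 2.2, 5.4]
width: 0.0004
grip_force: 2.6
```

Run:
```python
from st import *
tip();cv2.imwrite("pics/d.png",pic("scene","side"))
```

```text
t 4.3 tip stand mm [  0.2  93.5 176.3] tool y ang err -0.0 F [-2.9  2.2  5.4] w 0.0004
```

View pics/d.png

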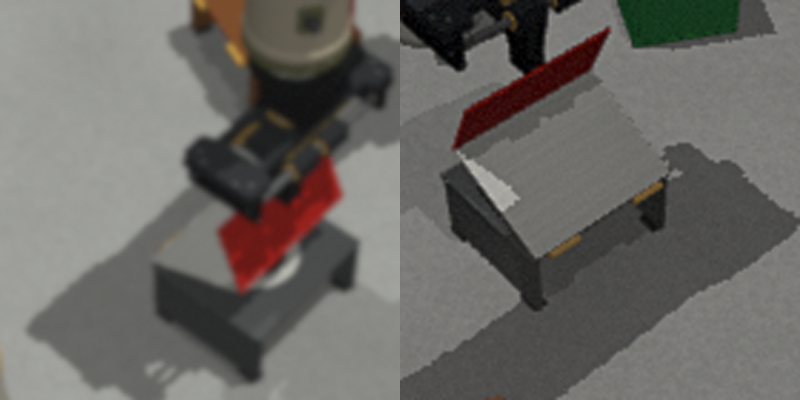

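Request:
{"name": "move_arm", "arguments": {
  "steps": [
    {"dx":-0.6,"dy":0,"dz":-0.4,"spin":0},
    {"dx":-0.85,"dy":0,"dz":-0.5,"spin":0},
    {"dx":-0.85,"dy":0,"dz":-0.5,"spin":0},
    {"dx":-0.9,"dy":0,"dz":-0.4,"spin":0},
    {"dx":-0.9,"dy":0,"dz":-0.4,"spin":0},
    {"dx":-1.0,"dy":0,"dz":-0.25,"spin":0},
    {"dx":-1.0,"dy":0,"dz":-0.25,"spin":0},
    {"dx":0,"dy":0,"dz":0,"spin":0}
  ]
}}

```text
time: 5.2
ee_pos: [0.5192, 0.0838, 0.3864]
eef_rot: [0.57, 0.821, 0.001, 0.001]
ft_force: [-5.4, 0.1, 14.4]
width: 0.0004
grip_force: 6.2
```

Run:
```python
from st import *
tip()
```

```text
t 5.2 tip stand mm [  0.6  31.1 204.2] tool y ang err -0.002 F [-5.4  0.1 14.4] w 0.0004
```

Request:
{"name": "move_arm", "arguments": {
  "steps": [
    {"dx":-0.8,"dy":0,"dz":-0.1,"spin":0},
    {"dx":-0.8,"dy":0,"dz":-0.1,"spin":0},
    {"dx":-0.8,"dy":0,"dz":0,"spin":0},
    {"dx":0,"dy":0,"dz":0,"spin":0},
    {"dx":0,"dy":0,"dz":0,"spin":0}
  ]
}}

```text
time: 5.7
ee_pos: [0.5276, 0.0612, 0.3885]
eef_rot: [0.57, 0.821, 0.001, 0.002]
ft_force: [-2.9, -2.3, 14.9]
width: 0.0006
grip_force: 6.5
```

Run:
```python
from st import *
tip();cv2.imwrite("pics/e.png",pic("scene","side"))
```

```text
t 5.7 tip stand mm [  0.7   6.7 206.3] tool y ang err -0.002 F [-2.9 -2.3 14.9] w 0.0006
```

View pics/e.png

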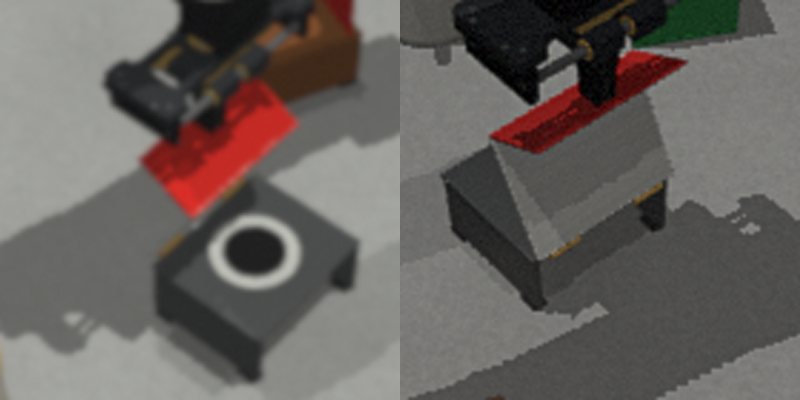

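Request:
{"name": "move_arm", "arguments": {
  "steps": [
    {"dx":-0.8,"dy":0,"dz":-0.15,"spin":0},
    {"dx":-0.8,"dy":0,"dz":0.05,"spin":0},
    {"dx":-0.8,"dy":0,"dz":0.15,"spin":0},
    {"dx":-0.8,"dy":0,"dz":0.2,"spin":0},
    {"dx":0,"dy":0,"dz":0,"spin":0}
  ]
}}

```text
time: 6.3
ee_pos: [0.539, 0.0307, 0.3848]
eef_rot: [0.571, 0.821, 0.0, 0.002]
ft_force: [1.8, -1.0, 5.1]
width: 0.0002
grip_force: 2.2
```

Run:
```python
from st import *
tip()
```

```text
t 6.3 tip stand mm [  0.5 -26.  202.6] tool y ang err -0.002 F [ 1.8 -1.   5.1] w 0.0002
```

Request:
{"name": "move_arm", "arguments": {
  "steps": [
    {"dx":-0.8,"dy":0,"dz":0.25,"spin":0},
    {"dx":-0.8,"dy":0,"dz":0.3,"spin":0},
    {"dx":-0.8,"dy":0,"dz":0.35,"spin":0},
    {"dx":-0.8,"dy":0,"dz":0.35,"spin":0},
    {"dx":-0.8,"dy":0,"dz":0.5,"spin":0},
    {"dx":-0.8,"dy":0,"dz":0.6,"spin":0},
    {"dx":-0.8,"dy":0,"dz":0.6,"spin":0},
    {"dx":-0.8,"dy":0,"dz":0.6,"spin":0},
    {"dx":0,"dy":0,"dz":0,"spin":0}
  ]
}}

```text
time: 7.2
ee_pos: [0.5622, -0.0323, 0.3506]
eef_rot: [0.572, 0.82, -0.0, 0.005]
ft_force: [6.7, -12.0, 12.4]
width: 0.0007
grip_force: 8.7
```

Run:
```python
from st import *
tip();cv2.imwrite("pics/f.png",pic("scene","side"))
```

```text
t 7.2 tip stand mm [  0.6 -94.1 168.4] tool y ang err -0.006 F [  6.7 -12.   12.4] w 0.0007
```

View pics/f.png

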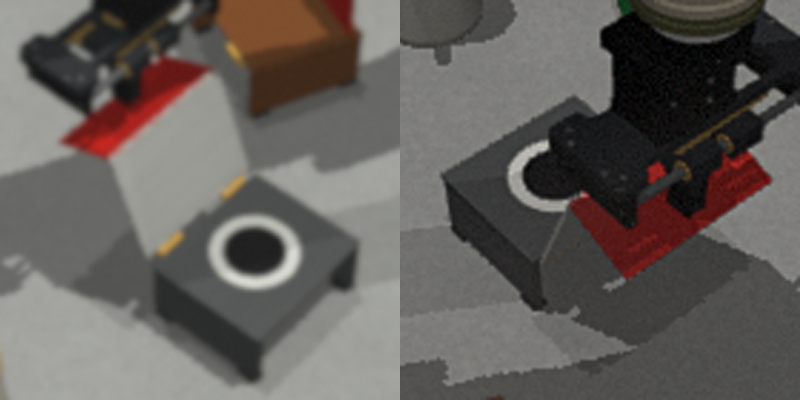

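Leaf is at about 2.0 rad (past upright) and the stand is unmoved. Next I lift off, cross the edge and switch to the underside.

Request:
{"name": "move_arm", "arguments": {
  "steps": [
    {"dx":-0.3,"dy":0,"dz":-1.0,"spin":0},
    {"dx":-0.2,"dy":0,"dz":-2.5,"spin":0},
    {"dx":0,"dy":0,"dz":-1.5,"spin":0},
    {"dx":3.4,"dy":0,"dz":0,"spin":0},
    {"dx":3.4,"dy":0,"dz":0,"spin":0},
    {"dx":3.4,"dy":0,"dz":0,"spin":0},
    {"dx":0,"dy":0,"dz":2.5,"spin":0},
    {"dx":0,"dy":0,"dz":2.0,"spin":0},
    {"dx":0,"dy":0,"dz":0,"spin":0}
  ]
}}

```text
time: 8.2
ee_pos: [0.5256, 0.064, 0.3514]
eef_rot: [0.569, 0.822, -0.002, -0.001]
ft_force: [0.5, -0.7, 0.0]
width: 0.0005
grip_force: 0.0
```

Run:
```python
from st import *
tip()
for a in np.arange(2.,3.15,.1): print(round(a,2),np.round(1e3*np.array(leaf((0,.1,0),a)[1:])),end=' | ')
```

```text
t 8.2 tip stand mm [ -1.6  10.3 169.2] tool y ang err 0.001 F [ 0.5 -0.7  0. ] w 0.0005
2.0 [-42. 163.] | 2.1 [-50. 158.] | 2.2 [-59. 153.] | 2.3 [-67. 147.] | 2.4 [-74. 140.] | 2.5 [-80. 132.] | 2.6 [-86. 124.] | 2.7 [-90. 115.] | 2.8 [-94. 105.] | 2.9 [-97.  96.] | 3.0 [-99.  86.] | 3.1 [-100.   76.] |
```

Request:
{"name": "move_arm", "arguments": {
  "steps": [
    {"dx":-2.5,"dy":0,"dz":0,"spin":0},
    {"dx":-1.0,"dy":0,"dz":0.4,"spin":0},
    {"dx":-0.7,"dy":0,"dz":0.2,"spin":0},
    {"dx":-0.8,"dy":0,"dz":0.5,"spin":0},
    {"dx":-0.9,"dy":0,"dz":0.5,"spin":0},
    {"dx":-0.8,"dy":0,"dz":0.6,"spin":0},
    {"dx":-0.7,"dy":0,"dz":0.7,"spin":0},
    {"dx":0,"dy":0,"dz":0,"spin":0}
  ]
}}

```text
time: 9.0
ee_pos: [0.5523, -0.0066, 0.3235]
eef_rot: [0.57, 0.822, -0.001, -0.0]
ft_force: [-0.2, 0.2, 0.7]
width: 0.0001
grip_force: 0.0
```

Run:
```python
from st import *
tip();cv2.imwrite("pics/g.png",pic("scene","side"))
```

```text
t 9.0 tip stand mm [ -0.9 -65.2 141.3] tool y ang err -0.001 F [-0.2  0.2  0.7] w 0.0001
```

View pics/g.png

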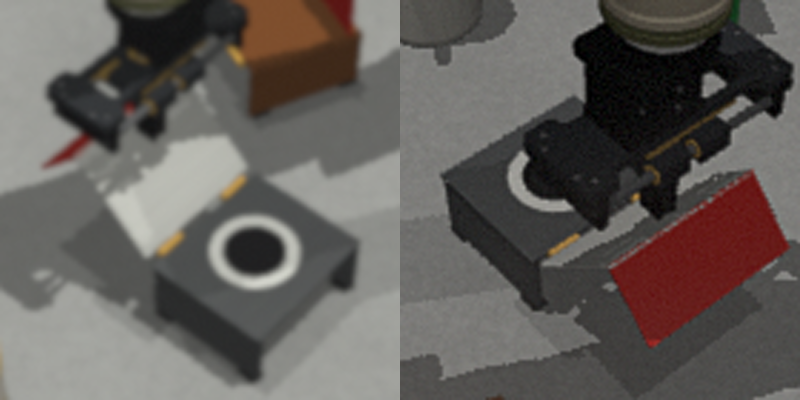

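Request:
{"name": "move_arm", "arguments": {
  "steps": [
    {"dx":-0.5,"dy":0,"dz":0.8,"spin":0},
    {"dx":-0.5,"dy":0,"dz":0.9,"spin":0},
    {"dx":-0.4,"dy":0,"dz":0.9,"spin":0},
    {"dx":-0.4,"dy":0,"dz":0.9,"spin":0},
    {"dx":-0.3,"dy":0,"dz":0.9,"spin":0},
    {"dx":-0.2,"dy":0,"dz":0.8,"spin":0},
    {"dx":0,"dy":0,"dz":0.7,"spin":0},
    {"dx":0,"dy":0,"dz":0.5,"spin":0},
    {"dx":0,"dy":0,"dz":0,"spin":0}
  ]
}}

```text
time: 10.0
ee_pos: [0.5603, -0.0268, 0.2599]
eef_rot: [0.569, 0.822, -0.0, -0.001]
ft_force: [-0.3, 0.9, -0.5]
width: 0.0006
grip_force: 0.0
```

Run:
```python
from st import *
tip()
```

```text
t 10.0 tip stand mm [ -0.4 -86.8  77.7] tool y ang err 0.0 F [-0.3  0.9 -0.5] w 0.0006
```

Request:
{"name": "move_arm", "arguments": {
  "steps": [
    {"dx":0,"dy":0,"dz":0.3,"spin":0},
    {"dx":0,"dy":0,"dz":0.3,"spin":0},
    {"dx":0,"dy":0,"dz":0.1,"spin":0},
    {"dx":0,"dy":0,"dz":0,"spin":0},
    {"dx":0,"dy":0,"dz":0,"spin":0},
    {"dx":0,"dy":0,"dz":0,"spin":0}
  ]
}}

```text
time: 10.6
ee_pos: [0.5608, -0.027, 0.2545]
eef_rot: [0.57, 0.822, 0.0, 0.0]
ft_force: [-2.7, 1.4, 7.8]
width: 0.0008
grip_force: 3.9
```

Run:
```python
from st import *
tip()
```

```text
t 10.6 tip stand mm [  0.4 -87.2  72.3] tool y ang err 0.0 F [-2.7  1.4  7.8] w 0.0008
```

Request:
{"name": "move_arm", "arguments": {
  "steps": [
    {"dx":0,"dy":0,"dz":0.1,"spin":0},
    {"dx":0,"dy":0,"dz":0.05,"spin":0},
    {"dx":0,"dy":0,"dz":0,"spin":0},
    {"dx":0,"dy":0,"dz":0,"spin":0},
    {"dx":0,"dy":0,"dz":0,"spin":0}
  ]
}}

```text
time: 11.1
ee_pos: [0.5609, -0.0274, 0.2539]
eef_rot: [0.57, 0.822, 0.001, 0.0]
ft_force: [-7.1, -1.2, 17.5]
width: 0.0007
grip_force: 8.8
```

Run:
```python
from st import *
tip()
```

```text
t 11.1 tip stand mm [  0.4 -87.5  71.7] tool y ang err -0.0 F [-7.1 -1.2 17.5] w 0.0007
```

Stiff against the end stop at 71.7 mm. I'll lift clear and check.

Request:
{"name": "move_arm", "arguments": {
  "steps": [
    {"dx":0,"dy":0,"dz":-1.0,"spin":0},
    {"dx":0,"dy":0,"dz":-3.0,"spin":0},
    {"dx":0,"dy":0,"dz":-4.5,"spin":0},
    {"dx":0,"dy":0,"dz":-4.5,"spin":0},
    {"dx":4.5,"dy":0,"dz":-2.0,"spin":0},
    {"dx":4.5,"dy":0,"dz":0,"spin":0},
    {"dx":4.5,"dy":0,"dz":0,"spin":0},
    {"dx":4.5,"dy":0,"dz":0,"spin":0},
    {"dx":0,"dy":0,"dz":0,"spin":0},
    {"dx":0,"dy":0,"dz":0,"spin":0}
  ]
}}

```text
time: 12.1
ee_pos: [0.497, 0.1424, 0.4025]
eef_rot: [0.569, 0.823, 0.0, 0.0]
ft_force: [0.3, -0.8, -1.6]
width: 0.0003
grip_force: 0.0
```

Run:
```python
from st import *
tip();cv2.imwrite("pics/h.png",pic("scene","side"))
```

```text
t 12.1 tip stand mm [1.000e-01 9.380e+01 2.203e+02] tool y ang err 0.003 F [ 0.3 -0.8 -1.6] w 0.0003
```

View pics/h.png

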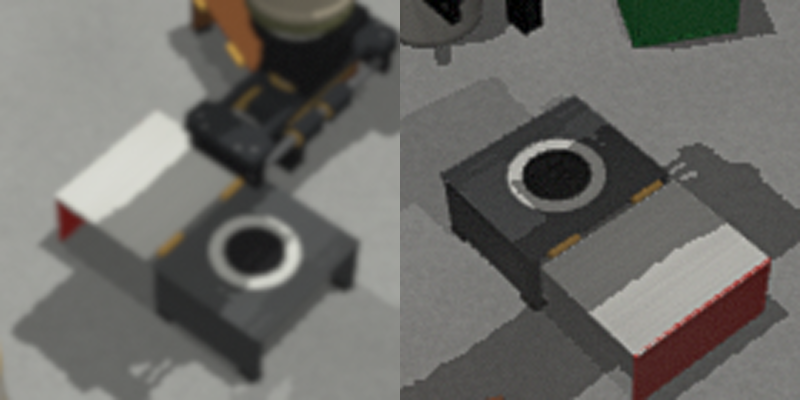

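Run:
```python
from st import *
u0=proj("side",[[q[0],q[1],.09]])[0].astype(int)-70
print("seen",np.array([[235,355],[370,260]])*.35+u0)
for a in(3.0,3.06,3.14):
    print(a,proj("side",world([leaf((-.073,.12,0),a),leaf((.073,.12,0),a)],q)).round(1).tolist())
```

```text
seen [[334.25 273.25]
 [381.5  240.  ]]
3.0 [[332.6, 267.8], [380.9, 233.7]]
3.06 [[332.8, 270.0], [380.9, 235.9]]
3.14 [[332.9, 272.6], [380.6, 238.7]]
```

The leaf matches fully flat (3.14 rad), the stand hasn't moved and the hand is clear. Handing in.

```bash
python3 -c "
from bench import job
print(job.close_job())"
```

```text
the job is handed in; nothing more can be done
None
```

The leaf was pushed over the spine and pressed flat: the last side view matches about 3.14 rad. The stand did not visibly move, the hand is clear, and the job is handed in, but no verdict came back.

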